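# Snap shut the ring box that holds the wax ring

### The job

Two small navy ring boxes stand open on the bench, one with a cream wax ring in it and one empty. Close the box that holds the ring: press its lid down at the front until the brass snap clicks and holds it fully shut, with the ring still inside. Leave the empty box and its open lid untouched.

Things in the scene. Friction and masses are not known exactly. Their poses are not given: they have to be found in the camera images.
- ring_box: Navy ring box, fixed on the bench, holding the ring; an empty twin stands on the other side. Shut, it is 64 (x) x 64 (y) x 50 (z) mm; origin: centre of underside, z up, -x its front, roughly towards the robot. The lid, 20 mm deep, hinges along the rear: hinge line along y through (32, 0, 30) mm. A brass snap, 12 mm wide, stands 13 mm proud at mid-front. Shut, the lid's flat top is at z = 50.
- ring_box_lid (a joint): Lid angle a, rad: 0 shut, starts 0.8-1.05. A lid point at (x, z) mm when shut is at x' = 32+(x-32)cos a+(z-30)sin a, z' = 30-(x-32)sin a+(z-30)cos a in the box frame. Hinge friction 0.035 N m: the lid stays where left. At about 0.13 (front 9 mm ajar) the snap meets a sprung bead; 6-9 N down at the front edge pushes past; below about 0.06 it is pulled to 0 and held.
- wax_ring: Loose cream-coloured wax ring model, 22 mm across and 18 mm high, standing on its end in the ring box on a flat black cushion whose top is 24 mm above the bench, 2 to 14 mm in front of the box's middle and up to 12 mm to either side. It clears the shut lid. Origin: centre of its underside, z along its axis.
- empty_lid_edge (a point): Middle of the upper front edge of the empty box's raised lid. The empty box is the ring box's twin, fixed, open by 0.8 to 1.05 rad; one box stands to the robot's left, the other to its right. Its cushion is bare. Around the work (m): a side panel at y = 0.38 is 0.31 high; a lamp neck and a microscope hang over the bench beyond x = 0.52, from about z = 0.25 up.
There are look-alikes about, which are no part of the job. Leave any orange look-alike of the ring_box alone.

How it is judged:
By the outcome, as a careful person would: the job done as asked, in the order asked, and still so for the second after the job is handed in, with the robot touching nothing.
It also fails if it takes over 35 s, if anything falls off the work surface, if the arm or the gripper's body presses on something with over 40 N, if the wrist force passes 120 N, or if a joint passes its speed limit or range.

### The arm

A 6-joint arm with a two-finger parallel gripper is mounted at the origin on a cart in front of the work surface, level with it; the furniture and walls round the work are solid. World frame = base frame: x ahead of the robot, y to its left, z up, the work surface at z = 0. Lengths are in m, angles in rad, forces in N, time in s.
With the tool pointing down it reaches from about 0.35 to 0.775 m from the base axis. Payload 7.3 kg.
Tool frame: the origin (TCP) lies at the very end of the fingers, on their centre line; the grasp point (between the pads) lies 19 mm behind it (robot.hold_point_z is the distance from the TCP to the grasp point, in m); y points along the fingers, z is the direction in which the jaws open and shut, and the axes are right-handed (so a half turn about y gives the same grasp; the last joint's range is limited). The gripper opens to 92 mm and grips with 3 to 60 N. Pads are 19 mm wide; open, the fingers measure 130 mm over their backs; the gripper's body (75 mm by 190 mm) begins 47 mm behind the grasp point.
Start: joints at [1.1, 0.342, 1.524, -0, 1.275, -0.146], TCP at [0.168, 0.498, 0.227] pointing down, gripper open.
Joint ranges: [-2.53, 2.53], [-0.77, 2.02], [0.04, 2.7], [-1, 4.14], [0.28, 2.66], [-3.11, 3.11]. Speed limits (rad/s): [2.57, 2.57, 3.14, 3.14, 3.14, 3.14].

### API

Orientations are given as [roll, pitch, yaw] about the fixed x, y, z axes, in that order (R = Rz(yaw) Ry(pitch) Rx(roll)).
In Python, from cell import robot gives the robot as it stands.
- The arm moves only by the shell command python3 -m crank 'ROWS' [OPENING] [FORCE]. ROWS is a JSON object of lists of equal length, an entry for each row: "xyz": the shift along the tool's x, y, z in cm, a list of three; "roll": the turn about the tool's y in degrees. A call has 1 to 20 rows; each row shifts and turns the commanded pose from where the row before left it, along the tool's axes as they then stand; what a row does not reach is not made up. A row lasts 1/10 s, in which the tool goes at most 50 mm and 8.59 degrees, less where a joint would pass 70% of its speed; a pose out of reach is approached as far as the arm can. A call is refused whole if a number of a shift passes 5 or a number of a turn 8.59, either way. A call with a gripper value outside its range is refused whole. OPENING is the gripper command: -1 is fully open, 1 is shut, values between are in proportion, set as the call begins (- or left out, the last holds). The fingers move at their own pace and stop on an object; FORCE is the grip in N (left out, the last holds). Time passes only in rows, so rows that do not move let the fingers close. It gives the time, the measured TCP pose, the force and the opening at its end, in the units of the state.
- robot.observe(): the state, without advancing time (a new reading comes with each control period).
- robot.read_camera(name): name is "scene" or "top"; returns the picture (400x640x3 uint8, red, green, blue); there is no depth.
- robot.calibration(name): a dict with "intrinsics" (3x3 intrinsics, pixels), "pose" (4x4, takes a point from camera to world coordinates). Camera axes: x right, y down, z forward; pixel columns grow to the right and rows downward; lengths in m; the calibration is good to about 2 mm. A picture is of the moment at which its call begins. calibration takes no time and is no camera call.
- robot.hand_in(): hands the job in, once; it reports no verdict.
The state is a dict: "time": time; "qpos": joint angles; "qvel": joint speeds; "joint_efforts": joint torques, N m; "tool_pos": TCP position; "tool_rot": TCP orientation; "contact_force": force on the tool from outside, world axes, zero at the start; "torque": the same for the moment, N m; "opening": finger opening in m.
Only numpy, scipy, OpenCV 4.12 (cv2) and the standard library are available. Lean on these libraries where they do the work, as an engineer would, in place of code of your own. Each camera call takes 0.05 s, during which the arm holds its last target.

## Working session

There is one attempt and no reset: what is moved stays moved. The work goes in short steps, Python scripts to look and compute and a shell command to move; the robot and the scene stay as the last step left them, time stands still between calls to the robot, and variables do not carry over. Pictures are saved under pics/ and viewed, and the job is handed in when it is done.

```bash
mkdir -p pics; python3 - <<'E'
from cell import robot
import cv2,numpy as np
s=robot.observe()
for k in("time","qpos","tool_pos","tool_rot","contact_force","opening"):print(k,s[k])
for n in("scene","top"):
    c=robot.calibration(n);print(n,np.round(c["intrinsics"],1).tolist(),np.round(c["pose"],3).tolist())
    cv2.imwrite(f"pics/{n}0.png",cv2.cvtColor(robot.read_camera(n),cv2.COLOR_RGB2BGR))
E
```

```text
time 0.0
qpos [ 1.10029249e+00  3.42720428e-01  1.52384017e+00  6.42302028e-04
  1.27409175e+00 -1.46041238e-01]
tool_pos [0.16744927 0.49819536 0.22645726]
tool_rot [-1.56977668e+00  4.71045284e-04 -3.24649864e-01]
contact_force [0.03086332 0.93842096 0.77613665]
opening 0.09197386027954427
scene [[509.0, 0.0, 319.0], [0.0, 509.0, 202.9], [0.0, 0.0, 1.0]] [[0.525, -0.554, 0.646, -0.361], [-0.851, -0.323, 0.415, -0.522], [-0.021, -0.767, -0.641, 0.814], [0.0, 0.0, 0.0, 1.0]]
top [[450.1, 0.0, 318.3], [0.0, 450.1, 195.9], [0.0, 0.0, 1.0]] [[0.003, -0.992, 0.129, 0.273], [-1.0, -0.007, -0.025, -0.033], [0.026, -0.129, -0.991, 1.163], [0.0, 0.0, 0.0, 1.0]]
```

View pics/scene0.png

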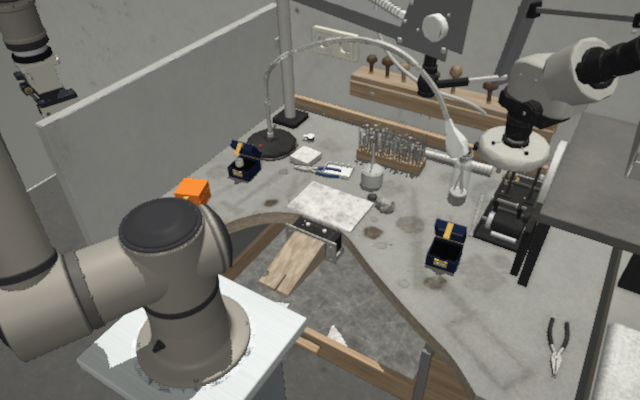

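View pics/top0.png

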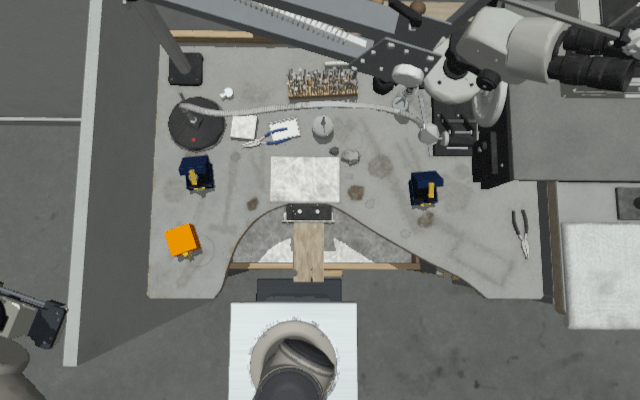

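Scene: navy boxes at (243,162) and (447,247), and an orange look-alike at (192,190). In the top view they are at (197,174), (425,188) and (182,240). I'll enlarge both navy boxes to see which one holds the ring.

```bash
python3 - <<'E'
import cv2,numpy as np
s=cv2.imread("pics/scene0.png");t=cv2.imread("pics/top0.png")
def c(i,x,y,r=28):return cv2.resize(i[y-r:y+r,x-r:x+r],(392,296),interpolation=cv2.INTER_CUBIC) if 0 else cv2.resize(i[y-21:y+21,x-28:x+28],(392,294),interpolation=cv2.INTER_CUBIC)
a=np.vstack([np.hstack([c(s,243,162),c(s,447,247)]),np.hstack([c(t,197,174),c(t,425,188)])])
cv2.imwrite("pics/crop0.png",a)
E
```

```text
(no output)
```

View pics/crop0.png

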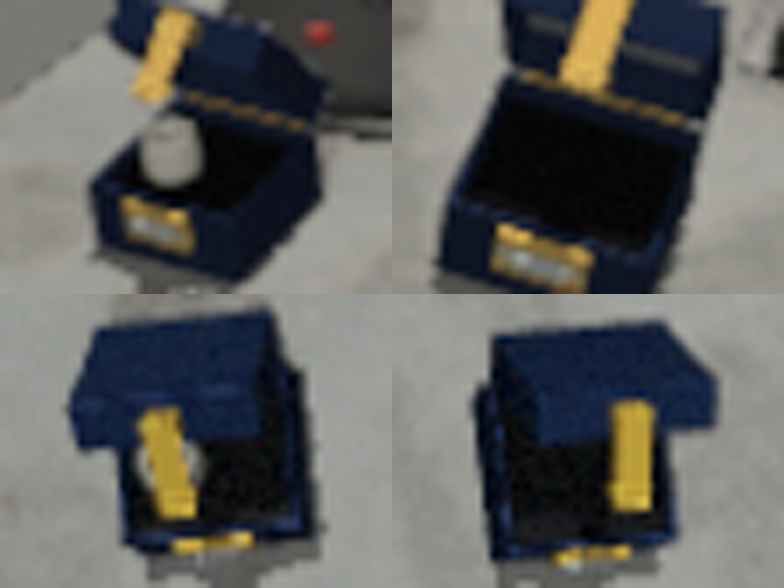

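Candidates: left box (scene (243,162), top (197,174)) and right box (scene (447,247), top (425,188)). The left one visibly holds the cream ring (scene ≈(240,163)) and the right cushion is bare, so the left box is the target. Next I'll measure its rim corners.

```bash
cat > h.py <<'E'
import numpy as np,cv2
from cell import robot
def ray(n,u,v):
    c=robot.calibration(n);K=np.array(c["intrinsics"]);P=np.array(c["pose"])
    d=P[:3,:3]@np.linalg.solve(K,[u,v,1.]);return P[:3,3],d
def plane(n,u,v,z):
    o,d=ray(n,u,v);return o+d*(z-o[2])/d[2]
def proj(n,p):
    c=robot.calibration(n);K=np.array(c["intrinsics"]);P=np.array(c["pose"])
    q=K@(P[:3,:3].T@(np.asarray(p)-P[:3,3]));return q[:2]/q[2]
def tri(a,b):
    (o1,d1),(o2,d2)=ray("top",*a),ray("scene",*b)
    A=np.stack([d1,-d2],1);t=np.linalg.lstsq(A,o2-o1,rcond=None)[0]
    p,q=o1+d1*t[0],o2+d2*t[1];return (p+q)/2,np.linalg.norm(p-q)
E
python3 - <<'E'
from h import *
for n,u,v in[("top",186.9,188.9),("top",211.9,186.7),("top",211.9,164),("scene",228.6,167.4),("scene",249.3,173.1),("scene",260.7,160.3)]:
    print(n,np.round(plane(n,u,v,.03),4))
s=cv2.imread("pics/scene0.png");t=cv2.imread("pics/top0.png")
def c(i,x,y):
    o=cv2.resize(i[y-20:y+20,x-20:x+20],(600,600),interpolation=cv2.INTER_CUBIC)
    o=cv2.convertScaleAbs(o,alpha=1.8,beta=10)
    for k in range(0,40,5):
        cv2.putText(o,str(x-20+k),(k*15,10),0,.35,(0,0,255));cv2.putText(o,str(y-20+k),(0,k*15+5),0,.35,(0,0,255))
        cv2.line(o,(k*15,0),(k*15,600),(0,0,120),1);cv2.line(o,(0,k*15),(600,k*15),(0,0,120),1)
    return o
cv2.imwrite("pics/ct.png",c(t,198,174));cv2.imwrite("pics/cs.png",c(s,245,160))
E
```

```text
top [0.4352 0.2698 0.03  ]
top [0.4413 0.2073 0.03  ]
top [0.4997 0.2093 0.03  ]
scene [0.4332 0.2678 0.03  ]
scene [0.4406 0.2047 0.03  ]
scene [0.5019 0.2136 0.03  ]
```

View pics/ct.png

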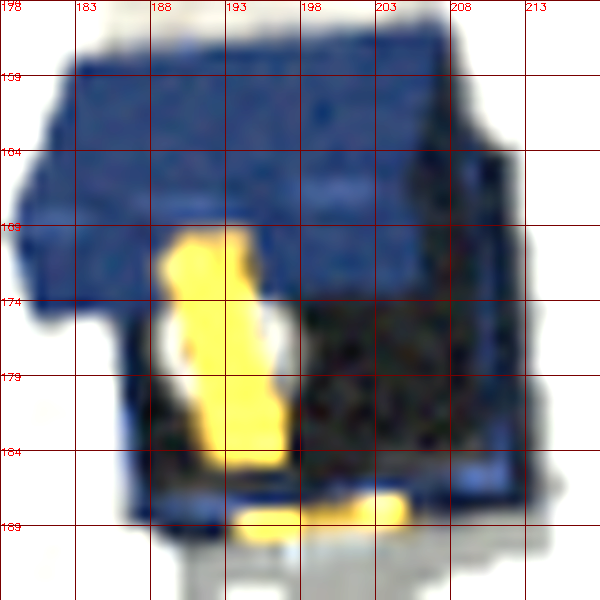

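View pics/cs.png

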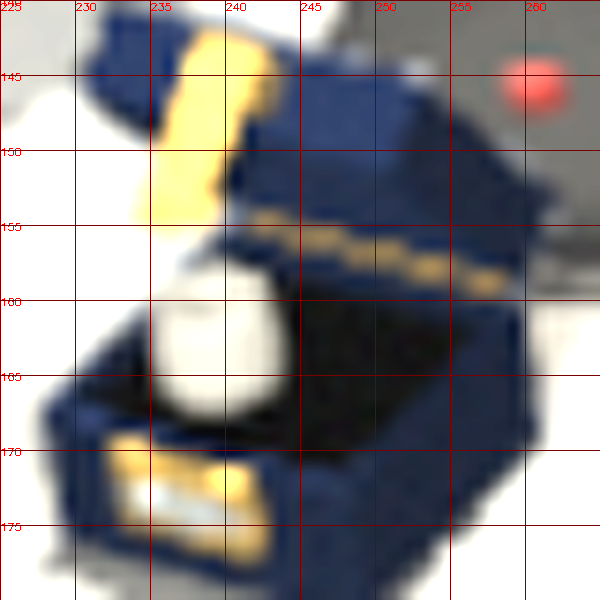

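```bash
python3 - <<'E'
from h import *
print("panel end",plane("top",70,365,.31),plane("top",64,365,.31),plane("scene",40,124,.31))
print("lid snap top",tri((192.8,169.3),(240.3,142.5)), "lid FL top",tri((180,168.5),(232,141)))
print("snap tip",tri((194.5,185),(236.5,155)))
print("ring top",plane("scene",239.5,159,.042))
for cx,cy,th in((.469,.241,.11),):
  for a in(.8,.9,1.,1.05):
    R=np.array([[np.cos(th),-np.sin(th)],[np.sin(th),np.cos(th)]])
    for nm,x,z,y in(("FtopM",-32,50,0),("FtopL",-32,50,32),("FtopR",-32,50,-32),("FbotL",-32,30,32)):
      X=32+(x-32)*np.cos(a)+(z-30)*np.sin(a);Z=30-(x-32)*np.sin(a)+(z-30)*np.cos(a)
      w=R@[X/1e3,y/1e3]+[cx,cy];p=[*w,Z/1e3]
      print(a,nm,np.round(p,3),np.round(proj("top",p),1),np.round(proj("scene",p),1))
E
```

```text
panel end [0.07384876 0.39044221 0.31      ] [0.07387706 0.40107493 0.31      ] [0.07733979 0.39685658 0.31      ]
lid snap top (array([0.47091488, 0.24355297, 0.09459647]), np.float64(0.007900592746483304)) lid FL top (array([0.47441656, 0.27589279, 0.08670423]), np.float64(0.0068848460428332595))
snap tip (array([0.43865738, 0.23905961, 0.07612995]), np.float64(0.0013415005744865135))
ring top [0.46529781 0.25489462 0.042     ]
0.8 FtopM [0.471 0.241 0.09 ] [192.9 170.8] [242.7 144.3]
0.8 FtopL [0.467 0.273 0.09 ] [179.6 172.1] [232.3 141.6]
0.8 FtopR [0.474 0.209 0.09 ] [206.3 169.4] [253.4 147. ]
0.8 FbotL [0.453 0.271 0.076] [181.6 178.9] [230.  148.8]
0.9 FtopM [0.477 0.242 0.093] [192.5 168. ] [243.9 142.2]
0.9 FtopL [0.473 0.274 0.093] [179.1 169.4] [233.4 139.5]
0.9 FtopR [0.48  0.21  0.093] [205.9 166.7] [254.5 144.9]
0.9 FbotL [0.458 0.272 0.08 ] [180.9 176.7] [230.8 146.5]
1.0 FtopM [0.483 0.243 0.095] [192.1 165.3] [245.1 140.3]
1.0 FtopL [0.48  0.274 0.095] [178.6 166.6] [234.7 137.6]
1.0 FtopR [0.487 0.211 0.095] [205.5 164. ] [255.7 143. ]
1.0 FbotL [0.463 0.273 0.084] [180.4 174.3] [231.7 144.3]
1.05 FtopM [0.486 0.243 0.095] [191.9 163.9] [245.7 139.4]
1.05 FtopL [0.483 0.275 0.095] [178.4 165.2] [235.3 136.7]
1.05 FtopR [0.49  0.211 0.095] [205.3 162.6] [256.3 142.1]
1.05 FbotL [0.466 0.273 0.086] [180.1 173.1] [232.2 143.3]
```

The box centre is about (0.469, 0.241), yaw about 0.11, and the lid angle about 0.9. The upper front edge is near x 0.476, z 0.093. The arm starts beyond the side panel, so I go up and over it first.

```bash
python3 -m crank '{"xyz":[[0,-3,0],[0,-4,0],[0,-4,0],[0,-4,0],[0,-3,0],[0,0,0]],"roll":[0,0,0,0,0,0]}' 1 20
```

```text
time: 0.7
tool_pos: [0.1679, 0.4982, 0.4107]
tool_rot: [-1.564, -0.001, -0.325]
contact_force: [-0.2, -3.6, -1.0]
opening: 0.0485
```

```bash
python3 -m crank '{"xyz":[[2,0,-1.1],[3.5,0,-2],[3.5,0,-2],[3.5,0,-2],[3.5,0,-2],[3.5,0,-2],[3.5,0,-2],[3.5,0,-2],[2.7,0,-1.4],[1,0,-0.4],[0,0,0],[0,0,0]],"roll":[0,0,0,0,0,0,0,0,0,0,0,0]}'
```

```text
time: 1.9
tool_pos: [0.3995, 0.2407, 0.4055]
tool_rot: [-1.572, 0.002, -0.326]
contact_force: [-0.6, -3.9, -0.9]
opening: 0.0004
```

```bash
python3 -m crank '{"xyz":[[0,2,0],[0,4,0],[0,4,0],[0,4,0],[0,4,0],[0,4,0],[0,2.5,0],[0,1,0],[0,0,0]],"roll":[-3,-3,-3,-3,-3,-3,-3,-4,0]}'
```

```text
time: 2.8
tool_pos: [0.3979, 0.241, 0.1498]
tool_rot: [-1.572, 0.005, 0.113]
contact_force: [-0.0, -3.5, -0.8]
opening: 0.0006
```

```bash
python3 -m crank '{"xyz":[[2,0,-0.2],[2.5,0,-0.3],[2.5,0,-0.3],[1.1,0,0],[0,2,0],[0,1,0],[0,0,0],[0,0,0]],"roll":[0,0,0,0,0,0,0,0]}'; python3 - <<'E'
from h import *
o=[]
for n,x,y in(("top",196,172),("scene",243,155)):
    i=cv2.cvtColor(robot.read_camera(n),cv2.COLOR_RGB2BGR);o.append(cv2.resize(i[y-35:y+35,x-28:x+28],(400,500),interpolation=cv2.INTER_CUBIC))
    print(proj(n,robot.observe()["tool_pos"]))
cv2.imwrite("pics/h1.png",np.hstack(o))
E
```

```text
time: 3.6
tool_pos: [0.4809, 0.2424, 0.1222]
tool_rot: [-1.571, -0.0, 0.112]
contact_force: [-0.4, -3.9, 0.1]
opening: 0.0003
[189.10445015 163.77085727]
[243.44767864 131.39678274]
```

View pics/h1.png

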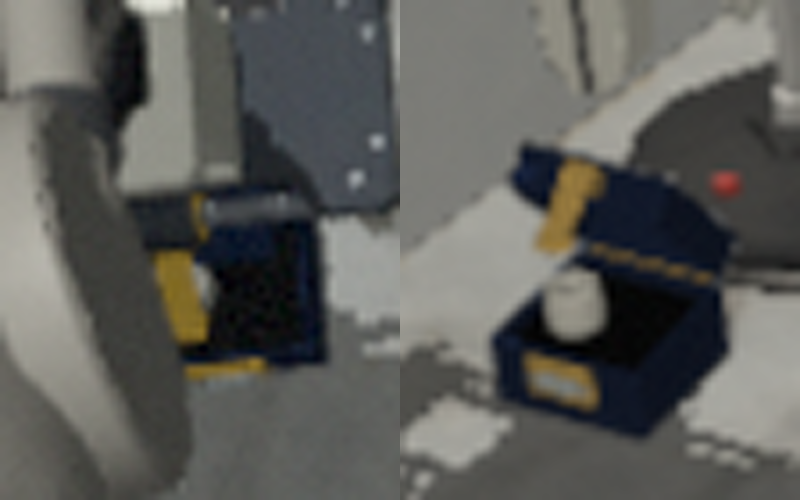

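The closed fingertip (crop ≈(585,90), scene ≈(243,132)) hovers above the raised lid's front edge, and the ring stands on its cushion. Next I descend to contact and follow the lid's arc.

```bash
python3 -m crank '{"xyz":[[0,1.5,0],[0,0.9,0],[0,0.4,0],[-0.3,0.3,0],[0,0,0]],"roll":[0,0,0,0,0]}'
```

```text
time: 4.2
tool_pos: [0.4777, 0.2417, 0.0909]
tool_rot: [-1.571, 0.001, 0.112]
contact_force: [-0.3, -3.6, -0.2]
opening: 0.0003
```

```bash
python3 -m crank '{"xyz":[[-0.5,0.22,0],[-0.5,0.23,0],[-0.5,0.4,0],[-0.5,0.4,0],[-0.4,0.5,0],[-0.4,0.5,0],[0,0,0]],"roll":[0,0,0,0,0,0,0]}'; python3 - <<'E'
from h import *
o=[]
for n,x,y in(("top",196,172),("scene",243,155)):
    i=cv2.cvtColor(robot.read_camera(n),cv2.COLOR_RGB2BGR);o.append(cv2.resize(i[y-35:y+35,x-28:x+28],(400,500),interpolation=cv2.INTER_CUBIC))
cv2.imwrite("pics/h2.png",np.hstack(o))
E
```

```text
time: 4.9
tool_pos: [0.4493, 0.2384, 0.0673]
tool_rot: [-1.571, 0.002, 0.112]
contact_force: [-0.5, -4.7, -1.1]
opening: 0.0002
```

View pics/h2.png

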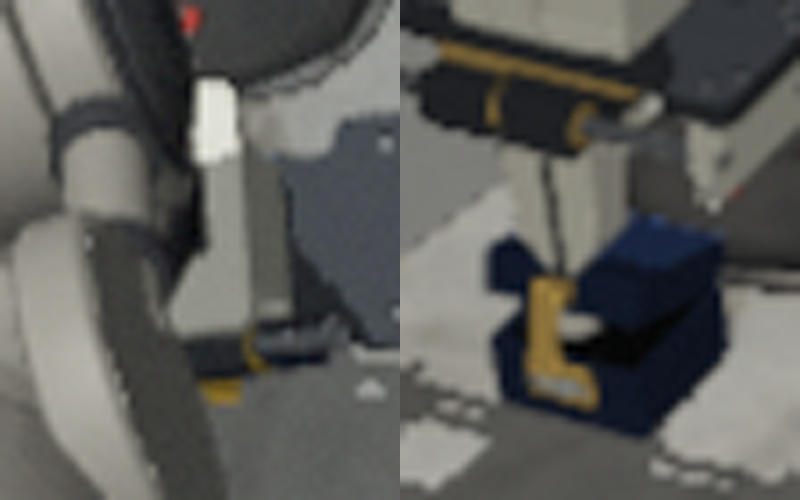

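The lid follows the fingertip and is about 0.3 rad open, with the ring still inside (scene crop (580,325)). Now I press through the snap.

```bash
python3 -m crank '{"xyz":[[-0.3,0.4,0],[-0.3,0.5,0],[-0.1,0.4,0],[0,0.3,0],[0,0,0]],"roll":[0,0,0,0,0]}'; python3 -m crank '{"xyz":[[0,0.2,0],[0,0.2,0],[0,0,0]],"roll":[0,0,0]}'
```

```text
time: 5.5
tool_pos: [0.4428, 0.2377, 0.0517]
tool_rot: [-1.571, 0.001, 0.112]
contact_force: [0.6, -3.0, -1.0]
opening: 0.0005
time: 5.8
tool_pos: [0.4434, 0.238, 0.0495]
tool_rot: [-1.571, -0.0, 0.112]
contact_force: [-5.2, -6.9, 14.8]
opening: 0.0008
```

```bash
python3 -m crank '{"xyz":[[0,0.1,0],[0,0,0]],"roll":[0,0]}'; python3 -m crank '{"xyz":[[0,-1,0],[0,-3,0],[0,-4,0],[-1,-4,0],[-3,-3,0],[-4,0,0],[-4,0,0],[-2,0,0],[0,0,0]],"roll":[0,0,0,0,0,0,0,0,0]}'; python3 - <<'E'
from h import *
o=[]
for n,x,y in(("top",196,172),("scene",243,155)):
    i=cv2.cvtColor(robot.read_camera(n),cv2.COLOR_RGB2BGR);cv2.imwrite(f"pics/{n}3.png",i);o.append(cv2.resize(i[y-35:y+35,x-28:x+28],(400,500),interpolation=cv2.INTER_CUBIC))
cv2.imwrite("pics/h3.png",np.hstack(o))
E
```

```text
time: 6.0
tool_pos: [0.4434, 0.238, 0.0492]
tool_rot: [-1.571, -0.001, 0.112]
contact_force: [-7.7, -7.5, 22.6]
opening: 0.0006
time: 6.9
tool_pos: [0.3018, 0.2219, 0.1974]
tool_rot: [-1.571, 0.001, 0.113]
contact_force: [0.8, -3.6, -0.4]
opening: 0.0005
```

View pics/h3.png

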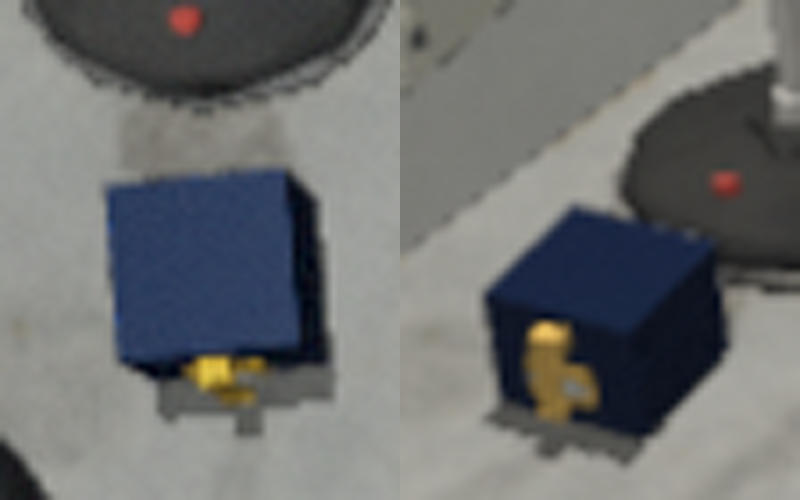

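View pics/scene3.png

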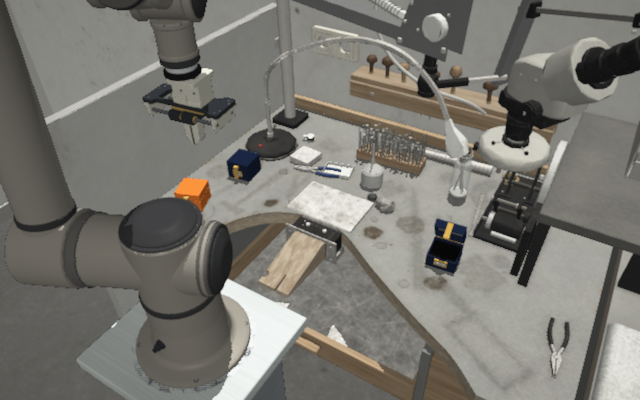

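The ring box at scene (243,164) is flat shut with no gap, the brass snap is seated over the front, and the arm is clear. The empty box at (447,247) and the orange box look unchanged. Handing in.

```bash
python3 - <<'E'
from cell import robot
print(robot.hand_in())
E
```

```text
the job is handed in; nothing more can be done
None
```

I closed the left ring box, the one holding the cream ring, and handed the job in. I went over the side panel with the fingers shut, guided the lid's front edge down, and pressed it home with a last reading of about 23 N. The arm was retracted clear by 6.9 s.

- **Lid:** after I let go, both views showed it flat and fully shut, with the snap seated. The fingertip had stopped firmly at z ≈ 0.049 m, against about 0.050 m for a shut lid.
- **Ring:** I last saw it inside at about 0.3 rad open, and nothing lay outside the box afterwards. It cannot be seen with the lid closed.
- **Other boxes:** the empty box with its open lid and the orange box looked the same as before, and the arm stayed away from both.
- **Disagreement:** the two views gave slightly different starting lid angles, about 0.84 and 0.94 rad. It did not affect the move.

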